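# Slide a sherd on its plate under the scan bridge

## Robot

A 7-joint arm with a two-finger parallel gripper is mounted at the origin on a cart in front of the work surface, level with it; the furniture and walls round the work are solid. World frame = base frame: x ahead of the robot, y to its left, z up, the work surface at z = 0. Lengths are in m, angles in rad, forces in N, time in s.
With the tool pointing down it reaches from about 0.4 to 0.85 m from the base axis. Payload 10.4 kg.
Tool frame: the origin (TCP) lies at the very end of the fingers, on their centre line; the grasp point (between the pads) lies manip.hold_point_z behind it (manip.hold_point_z is the distance from the TCP to the grasp point, in m); z points along the fingers, x is the direction in which the jaws open and shut, and the axes are right-handed (so a half turn about z gives the same grasp; the last joint's range is limited). The gripper opens to 85 mm and grips with 20 to 120 N. Pads are 22 mm wide; open, the fingers measure 114 mm over their backs; the gripper's body (76 mm by 85 mm) begins 54 mm behind the grasp point. The pads swing forward as they close: fully open they stand 13 mm farther back than shut.
Start: joints at [-1.308, 0.332, -0.065, 1.46, 0.022, 1.35, -0.088], TCP at [0.176, 0.6, 0.231] pointing down, gripper open.
Joint ranges: [-2.6, 2.6], [-0.5, 2.12], [-1.47, 1.34], [0.16, 2.42], [-1.27, 4.41], [0.06, 2.06], [-2.6, 2.6]. Speed limits (rad/s): [2.22, 2.22, 2.79, 2.79, 3.14, 3.14, 3.14].

## Interface

Orientations are given as a unit quaternion [x, y, z, w].
In Python, from workcell import readout, camera, camera_info, manip gives the robot as it stands.
- The arm moves only by the tool play_rows, never from a script. Its argument "rows" is a list of rows, each a list of 3 entries, a list of its own where there are three numbers: the shift along the world's x, y, z in mm, then the turn, a rotation vector about the world's x, y, z in degrees, then the finger opening in mm, from 0 to 85.4. In form: [[[tx, ty, tz], [rx, ry, rz], fingers], ...]. A call has 1 to 12 rows; each row shifts and turns the commanded pose from where the row before left it; what a row does not reach is not made up. A row lasts 1/8 s, in which the tool goes at most 62.5 mm and 10.7 degrees, less where a joint would pass 70% of its speed; a pose out of reach is approached as far as the arm can. A call with a gripper value outside its range is refused whole. The fingers move at their own pace and stop on an object; "force" is the grip in N (left out, the last holds). Time passes only in rows, so rows that do not move let the fingers close. It gives the time, the measured TCP pose, the force and the opening at its end, in the units of the state.
- readout.get_obs(): the state, without advancing time (a new reading comes with each control period).
- camera(name): name is "side" or "top" or "wrist"; returns the picture (384x512x3 uint8, blue, green, red); there is no depth.
- camera_info(name): a dict with "fx", "fy", "cx", "cy" (pixels), "world_from_camera" (4x4, takes a point from camera to world coordinates). Camera axes: x right, y up, looking along -z (the intrinsics and any distortion apply to the point x, -y, -z); pixel columns grow to the right and rows downward; lengths in m; the calibration is good to about 2 mm. The wrist camera is an equidistant fisheye: a pixel r from the principal point sees the ray r / f radians off the axis. A picture is of the moment at which its call begins: read the wrist's pose just before it. camera_info takes no time and is no camera call; for the wrist camera it gives the pose at the moment of the call.
- manip.hand_in(): hands the job in, once; it reports no verdict.
The state is a dict: "clock": time; "joint_pos": joint angles; "joint_velocities": joint speeds; "tau": joint torques, N m; "position": TCP position; "ee_rot": TCP orientation; "ft_force": force on the tool from outside, world axes, zero at the start; "torque": the same for the moment, N m; "grip_width": opening from 0.0 (shut) to 1.0 (fully open).
Only numpy, scipy, OpenCV 4.12 (cv2) and the standard library are available. Lean on these libraries where they do the work, as an engineer would, in place of code of your own. Each camera call takes 0.05 s, during which the arm holds its last target.

## Task

Push the flat steel plate that carries the potsherd lengthwise through the flared mouth of the low scan bridge, under its beam, until its front edge rests squarely against the end stop behind the beam (it lies askew to one side, so first nudge it into line). Only push the plate along the desk with the fingers, never lift or tip it, and do not touch the sherd: let the sherd ride along in its place without scraping the bridge. Leave the other things on the desk where they are, and finish with the hand clear.

Things in the scene. Friction and masses are not known exactly. Their poses are not given: they have to be found in the camera images.
- plate: Flat dark steel plate, 140 mm long (its x axis) by 90 mm wide (its y axis) by 10 mm thick, 0.35 kg give or take 30 %, loose on the desk. Origin: centre of its underside. Both ends are alike, either may lead. The sherd lies on its middle.
- sherd: Red-brown potsherd, about 58 x 63 mm and 11 mm high, lying loose on the middle of the plate in any yaw. Origin: centre of its underside, at the start within 6 mm of the plate's middle, so its top is 21 mm above the desk. It rides along if the plate is moved without jerks.
- scan_bridge: Low aluminium portal fixed to the desk. Origin: on the desk under the middle of its beam; x axis = the way in, from the open mouth to the end stop, horizontal; z up. Beam from x = -25 to +25 mm, underside 26 mm above the desk (5 mm over the sherd), top 42 mm; a grey scan head on it reaches 64 mm. Legs' inner faces at y = +-50 mm (100 mm passage for the 90 mm plate), feet reach y = +-92 mm.
- bridge_mouth (a point): Middle of the bridge's flared mouth, on the desk, at bridge x = -46 mm. The two mouth pieces, 14 mm high, narrow from y = +-63 mm here to +-50 mm at the legs. At the start the plate lies in front of it, centre 194 to 254 mm out along the way in and 30 to 70 mm off it towards the robot (bridge +y), turned up to 0.35 rad.
- bridge_stop (a point): Middle of the end stop's near face, on the desk, at bridge x = +70 mm; the stop is a bar 14 mm high, joined to the legs by guide rails 14 mm high at y = +-50 mm. With the plate against it, the plate's centre is at the bridge's origin and its rear edge at bridge x = -70 mm, 45 mm clear in front of the beam.
- stepped_block: Bystander: grey stepped block, 45 x 45 x 36 mm, origin under its centre. Leave alone.
- battery: Bystander: small round battery standing upright, 15 mm diameter, 50 mm high, origin under its centre. Leave alone.
- mug: Bystander: printed mug, 84 x 116 x 97 mm, origin at the centre of its outline on the desk. Leave alone.
- scale_bar: Bystander: black-and-white photo scale, 20 x 120 x 8 mm, long along its y axis, origin under its centre. Leave alone.
- eraser: Bystander: eraser, 20 x 42 x 12 mm, origin under its centre. Leave alone.
Mind the look-alikes: they are no part of the job. Leave any blue or turquoise look-alike of the sherd alone.

How it is judged:
By the outcome, as a careful person would: the job done as asked, in the order asked, and still so for the second after the job is handed in, with the robot touching nothing.
It also fails if it takes over 64 s, if anything falls off the work surface, if the arm or the gripper's body presses on something with over 40 N, if the wrist force passes 120 N, or if a joint passes its speed limit or range.

## Working session

There is one attempt and no reset: what is moved stays moved. The work goes in short steps, Python scripts to look and compute and a tool call to move; the robot and the scene stay as the last step left them, time stands still between calls to the robot, and variables do not carry over. Pictures are saved under pics/ and viewed, and the job is handed in when it is done.

Besides the shell and the picture viewer there is one more tool, called after "Call:" by a JSON object that holds its "op" and its "data", one argument or row to a line. play_rows: Moves the arm, as the interface text tells. Its arguments: {"type":"object","properties":{"rows":{"type":"array"},"force":{"type":"number"}},"required":["rows"]}

```bash
ls; mkdir -p pics; python3 - <<'E'
from workcell import readout, camera, camera_info, manip
import cv2,numpy as np
print(readout.get_obs()); print(manip.hold_point_z)
for n in ("side","top","wrist"):
    i=camera_info(n); print(n,i)
    im=camera(n); cv2.imwrite(f"pics/{n}0.png",im)
E
```

```text
pics
{'clock': 0.0, 'joint_pos': array([-1.30761617,  0.33286045, -0.06468957,  1.46091755,  0.02160739,
        1.34985929, -0.08851408]), 'joint_velocities': array([ 1.88421831e-03,  3.73022772e-04, -7.78695189e-05,  1.91515657e-03,
        1.72251566e-03,  9.38055292e-04,  1.79857542e-05]), 'tau': array([ 1.77042261e-04, -6.25470543e+01,  4.93981526e-02, -3.91586065e+01,
        1.63134676e-02,  1.04880048e-02, -1.43549590e-05]), 'position': array([0.17610425, 0.59931139, 0.23053437]), 'ee_rot': array([ 8.00595786e-01,  5.99204416e-01, -5.17966615e-04,  4.32039846e-04]), 'ft_force': array([ 0.04306961, -0.5778848 , -0.47898893]), 'torque': array([-0.01053257,  0.0177128 , -0.00118453]), 'grip_width': 0.9947818718862667}
0.0187
side {'fx': 368.9526070529698, 'fy': 368.9526070529698, 'cx': 259.1636509017499, 'cy': 191.78081468046287, 'world_from_camera': array([[-0.98325326,  0.09754209, -0.15394336,  0.36343586],
       [-0.181225  , -0.61253878,  0.76938531,  0.74338736],
       [-0.01924883,  0.784399  ,  0.61995781,  0.74410356],
       [ 0.        ,  0.        ,  0.        ,  1.        ]])}
top {'fx': 495.5321380598184, 'fy': 495.5321380598184, 'cx': 266.6233468056289, 'cy': 191.06331234597627, 'world_from_camera': array([[ 0.02571478,  0.98377446, -0.17755719,  0.26558782],
       [-0.99959678,  0.02744372,  0.00728786, -0.10610044],
       [ 0.01204244,  0.17729819,  0.9840835 ,  1.53145844],
       [ 0.        ,  0.        ,  0.        ,  1.        ]])}
wrist {'fx': 297.3186396354542, 'fy': 297.3186396354542, 'cx': 251.6668277195504, 'cy': 197.29188536018358, 'world_from_camera': array([[ 0.28196817, -0.91210893, -0.29757562,  0.09898691],
       [ 0.95942286,  0.26763706,  0.08875915,  0.62194573],
       [-0.00131575, -0.31052811,  0.95056329,  0.37258995],
       [ 0.        ,  0.        ,  0.        ,  1.        ]])}
```

View pics/top0.png

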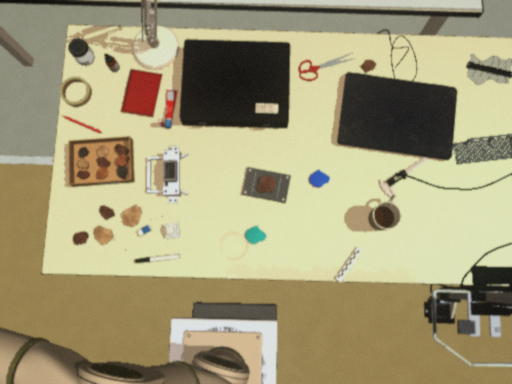

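View pics/side0.png

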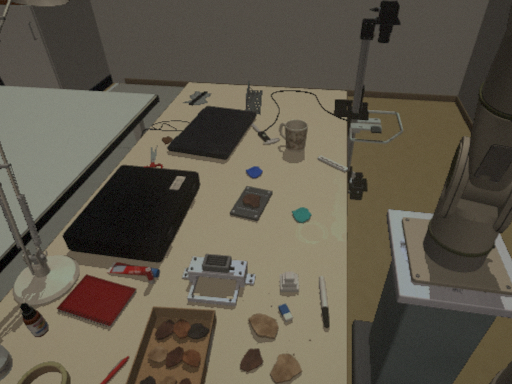

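View pics/wrist0.png

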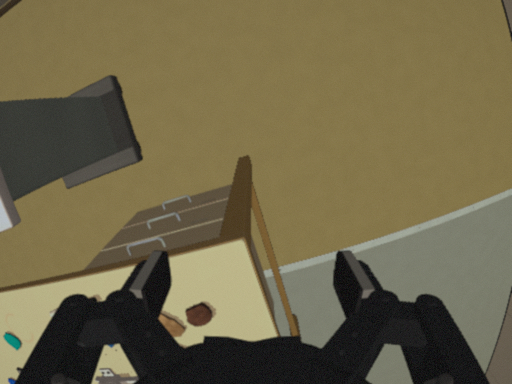

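```bash
cat > h.py <<'E'
import numpy as np,cv2
from workcell import readout,camera,camera_info,manip
def ray(n,uv,info=None):
    i=info or camera_info(n); T=i["world_from_camera"]
    d=np.array([(uv[0]-i["cx"])/i["fx"],-(uv[1]-i["cy"])/i["fy"],-1.])
    return T[:3,3],T[:3,:3]@d
def onz(n,uv,z,info=None):
    o,d=ray(n,uv,info); return o+d*(z-o[2])/d[2]
def proj(n,p):
    i=camera_info(n);T=i["world_from_camera"];c=T[:3,:3].T@(np.array(p)-T[:3,3])
    return np.array([i["cx"]+i["fx"]*c[0]/-c[2], i["cy"]-i["fy"]*c[1]/-c[2]])
E
python3 - <<'E'
import cv2
t=cv2.imread("pics/top0.png");s=cv2.imread("pics/side0.png")
cv2.imwrite("pics/tc.png",cv2.resize(t[135:215,135:300],None,fx=4.8,fy=4.8,interpolation=cv2.INTER_CUBIC))
cv2.imwrite("pics/sc.png",cv2.resize(s[175:320,170:340],None,fx=4,fy=4,interpolation=cv2.INTER_CUBIC))
E
```

```text
(no output)
```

View pics/tc.png

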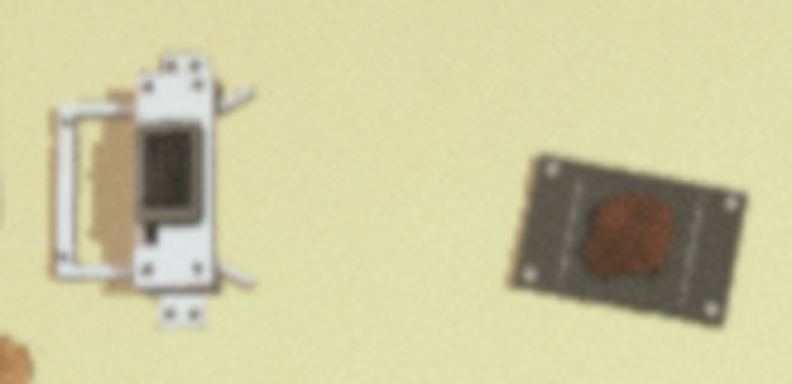

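View pics/sc.png

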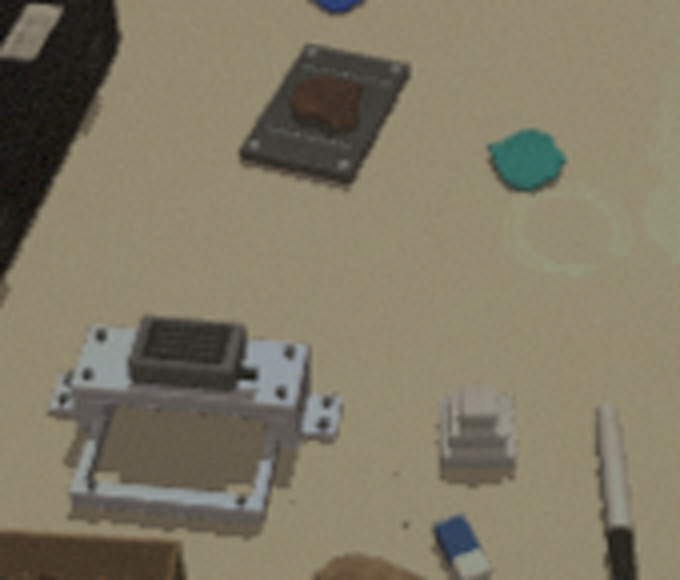

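```bash
cat >> h.py <<'E'
def plate(n,im,win,thr=110):
    x0,y0,x1,y1=win
    c=cv2.resize(im[y0:y1,x0:x1],None,fx=4,fy=4,interpolation=cv2.INTER_LINEAR)
    g=c.max(2); m=(g<thr).astype(np.uint8)*255
    m=cv2.morphologyEx(m,cv2.MORPH_CLOSE,np.ones((25,25)))
    m=cv2.morphologyEx(m,cv2.MORPH_OPEN,np.ones((15,15)))
    cs,_=cv2.findContours(m,cv2.RETR_EXTERNAL,cv2.CHAIN_APPROX_NONE)
    k=max(cs,key=cv2.contourArea)[:,0].astype(float)
    px=(k+.5)/4-.5+[x0,y0]
    w=np.array([onz(n,p,.01,None)[:2] for p in px],np.float32)
    return cv2.minAreaRect(w),px
def show(r):
    b=cv2.boxPoints(r); e=b[1]-b[0]; f=b[2]-b[1]
    if np.linalg.norm(f)>np.linalg.norm(e): e=f
    a=np.degrees(np.arctan2(e[1],e[0]))%180
    print("centre mm",np.round(np.array(r[0])*1000,1),"size",np.round(np.array(r[1])*1000,1),"long axis deg",round(a,2))
E
python3 - <<'E'
from h import *
t=cv2.imread("pics/top0.png");s=cv2.imread("pics/side0.png")
for th in(100,115,130): show(plate("top",t,(232,160,300,208),th)[0])
for th in(70,80,90): show(plate("side",s,(224,182,280,224),th)[0])
def T(u,v,z): return np.round(onz("top",(u/4.8+135-.5+.1,v/4.8+135-.4),z)*1000,1)
def S(u,v,z): return np.round(onz("side",(u/4+170-.4,v/4+175-.4),z)*1000,1)
print("beam top", [T(*p,.042) for p in((137,75),(214,75),(217,288),(138,290))])
print("stop outer", [T(*p,.014) for p in((57,104),(58,279))])
print("stop inner", [T(*p,.014) for p in((76,117),(76,264))])
print("mouth tips", [T(*p,.014) for p in((253,92),(252,284))])
print("feet", [T(*p,.006) for p in((163,55),(205,55),(163,327),(206,327))])
print("side beam", [S(*p,.042) for p in((98,325),(308,345),(298,402),(75,383))])
print("side stop outer", [S(*p,.014) for p in((72,492),(262,517))], "inner",[S(*p,.014) for p in((92,480),(258,498))])
print("plate T corners", [T(*p,.01) for p in((535,153),(747,193),(720,326),(510,287))])
E
```

```text
centre mm [ 560.6 -114.7] size [132.4  83.3] long axis deg 80.82
centre mm [ 560.6 -114.3] size [135.5  86.2] long axis deg 80.6
centre mm [ 560.6 -114.2] size [137.5  88.3] long axis deg 80.83
centre mm [ 559.8 -110.6] size [143.2  89.2] long axis deg 81.12
centre mm [ 559.9 -111. ] size [146.4  91.6] long axis deg 80.59
centre mm [ 560.6 -105.1] size [162.   94.7] long axis deg 81.74
beam top [array([653.7, 206.1,  42. ]), array([655.1, 156.6,  42. ]), array([516. , 146.8,  42. ]), array([513.4, 196.6,  42. ])]
stop outer [array([639.9, 262.9,  14. ]), array([523.8, 254.3,  14. ])]
stop inner [array([631.5, 249.9,  14. ]), array([533.9, 243.4,  14. ])]
mouth tips [array([651.7, 135.4,  14. ]), array([524. , 129.1,  14. ])]
feet [array([677.2, 197.3,   6. ]), array([678. , 169.7,   6. ]), array([495.5, 186.3,   6. ]), array([496.3, 158.5,   6. ])]
side beam [array([652.9, 154.8,  42. ]), array([518.5, 149.1,  42. ]), array([515.1, 193.5,  42. ]), array([652. , 201.9,  42. ])]
side stop outer [array([638.3, 258.6,  14. ]), array([524. , 256.5,  14. ])] inner [array([629.4, 248.5,  14. ]), array([529.3, 244.3,  14. ])]
plate T corners [array([616.9, -50.7,  10. ]), array([ 594. , -190.1,   10. ]), array([ 505.5, -174.2,   10. ]), array([527.3, -37.4,  10. ])]
```

Call:
{"op": "play_rows", "data": {
  "rows": [
    [[34,-44,0],[0,0,1],50],
    [[34,-44,0],[0,0,1],50],
    [[34,-44,0],[0,0,1],50],
    [[34,-44,0],[0,0,1],50],
    [[34,-44,0],[0,0,1],50],
    [[34,-44,0],[0,0,1],50],
    [[34,-44,0],[0,0,1],50],
    [[34,-44,0],[0,0,0.2],50],
    [[5,-50,0],[0,0,0],50],
    [[5,-50,0],[0,0,0],50],
    [[5,-50,0],[0,0,0],50],
    [[5,-50,0],[0,0,0],50]
  ]
}}

```text
clock: 1.65
position: [0.468, 0.046, 0.2313]
ee_rot: [0.761, 0.648, 0.0, -0.0]
ft_force: [0.3, -0.4, -0.3]
grip_width: 0.586
```

Call:
{"op": "play_rows", "data": {
  "rows": [
    [[5,-49,0],[0,0,0],50],
    [[5,-49,0],[0,0,0],50],
    [[5,-49,0],[0,0,0],50],
    [[0,0,-50],[0,0,0],50],
    [[0,0,-50],[0,0,0],50],
    [[0,0,-50],[0,0,0],50],
    [[0,0,-30],[0,0,0],50],
    [[0,0,-20],[0,0,0],50],
    [[0,0,-14],[0,0,0],50],
    [[0,0,0],[0,0,0],50]
  ]
}}

```text
clock: 2.9
position: [0.4827, -0.0993, 0.0168]
ee_rot: [0.761, 0.648, -0.001, -0.0]
ft_force: [-0.4, -0.6, 1.1]
grip_width: 0.584
```

```bash
python3 - <<'E'
from h import *
print(readout.get_obs()["position"],readout.get_obs()["joint_pos"])
for n in("top","side","wrist"): cv2.imwrite(f"pics/{n}1.png",camera(n))
t=cv2.imread("pics/top1.png");s=cv2.imread("pics/side1.png")
cv2.imwrite("pics/c1.png",np.hstack([cv2.resize(t[140:220,210:310],(500,400)),cv2.resize(s[170:250,220:280],(300,400))]))
E
```

```text
[ 0.48267094 -0.09933659  0.01677271] [-0.38047519  0.3201237   0.5536494   2.04197148 -0.2238993   0.83879038
  1.71204124]
```

View pics/c1.png

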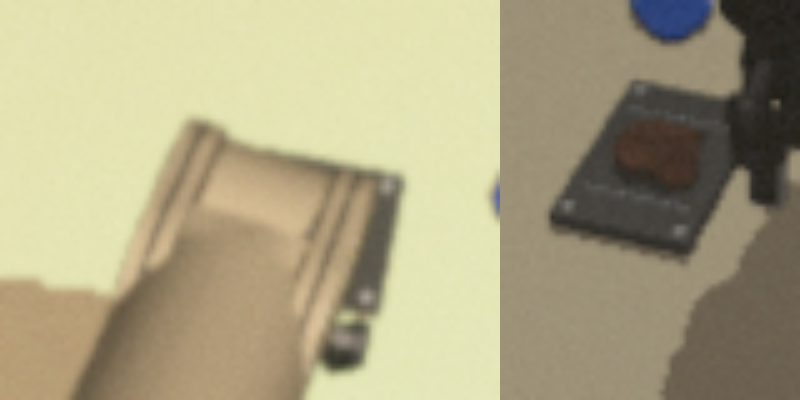

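View pics/wrist1.png

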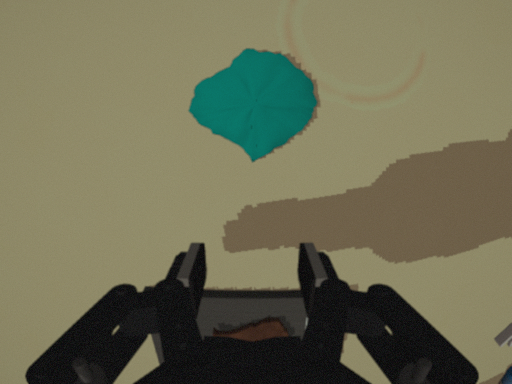

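Call:
{"op": "play_rows", "data": {
  "rows": [
    [[0,0,-8],[0,0,0],50],
    [[0,0,-6],[0,0,0],50],
    [[0,0,0],[0,0,0],50],
    [[6,-1,0],[0,0,0],50],
    [[6,-1,0],[0,0,0],50],
    [[4,-1,0],[0,0,0],50],
    [[0,0,0],[0,0,0],50]
  ]
}}

```text
clock: 3.92
position: [0.4995, -0.1025, 0.0033]
ee_rot: [0.761, 0.648, -0.0, 0.0]
ft_force: [-0.6, 0.1, 0.1]
grip_width: 0.588
```

```bash
python3 - <<'E'
from h import *
print(readout.get_obs()["position"],readout.get_obs()["ft_force"])
for n in("side","wrist"): cv2.imwrite(f"pics/{n}2.png",camera(n))
s=cv2.imread("pics/side2.png");w=cv2.imread("pics/wrist2.png")
cv2.imwrite("pics/c2.png",np.hstack([cv2.resize(w[200:384,130:380],(500,368)),cv2.resize(s[175:235,225:273],(294,368),interpolation=cv2.INTER_CUBIC)]))
E
```

```text
[ 0.49953125 -0.10249079  0.00333429] [-0.58375269  0.06386468  0.05643557]
```

View pics/c2.png

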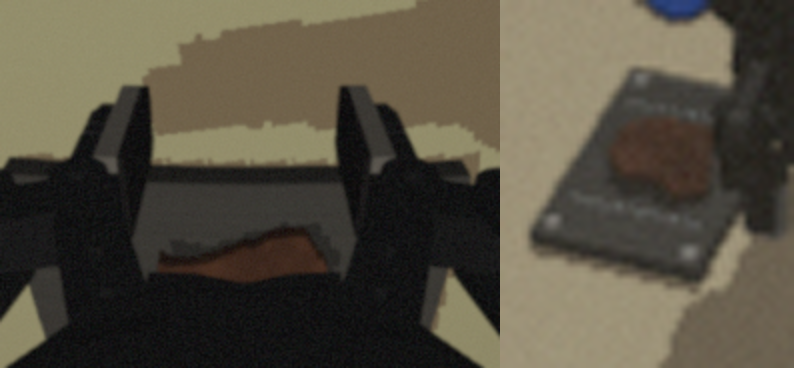

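Call:
{"op": "play_rows", "data": {
  "rows": [
    [[3,-0.5,0],[0,0,0],50],
    [[2.6,-0.4,0],[0,0,0],50],
    [[4.3,-1.2,0],[0,0,1.28],50],
    [[4.3,-1.3,0],[0,0,1.28],50],
    [[4.3,-1.4,0],[0,0,1.28],50],
    [[4.3,-1.4,0],[0,0,1.28],50],
    [[4.3,-1.5,0],[0,0,1.28],50],
    [[4.3,-1.5,0],[0,0,1.28],50],
    [[4.3,-1.6,0],[0,0,1.28],50],
    [[4.3,-1.6,0],[0,0,1.28],50],
    [[2,-0.7,0],[0,0,0.6],50],
    [[0,0,0],[0,0,0],50]
  ]
}}

```text
clock: 5.52
position: [0.5415, -0.1155, 0.0034]
ee_rot: [0.697, 0.717, 0.0, 0.0]
ft_force: [0.1, 0.2, 0.2]
grip_width: 0.587
```

```bash
python3 - <<'E'
from h import *
print(readout.get_obs()["position"],readout.get_obs()["ft_force"])
for n in("side","top","wrist"): cv2.imwrite(f"pics/{n}3.png",camera(n))
s=cv2.imread("pics/side3.png");w=cv2.imread("pics/wrist3.png");t=cv2.imread("pics/top3.png")
cv2.imwrite("pics/c3.png",np.hstack([cv2.resize(w[200:384,130:380],(400,368)),cv2.resize(s[175:235,210:273],(386,368),interpolation=cv2.INTER_CUBIC)]))
cv2.imwrite("pics/t3.png",cv2.resize(t[135:215,135:300],None,fx=4.8,fy=4.8,interpolation=cv2.INTER_CUBIC))
E
```

```text
[ 0.54153408 -0.11550716  0.00339968] [0.08814926 0.17938779 0.23036643]
```

View pics/c3.png

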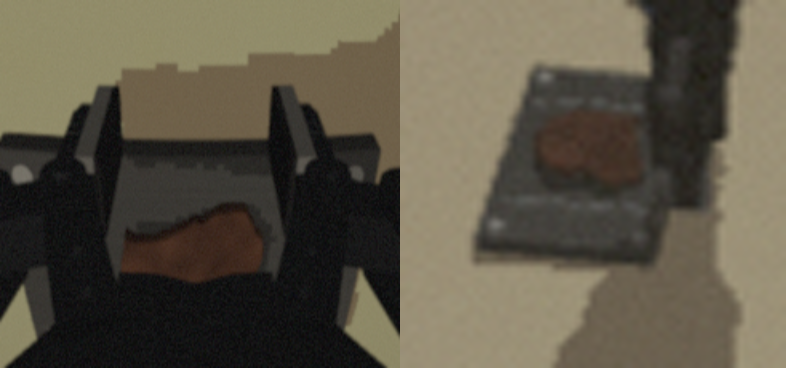

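View pics/t3.png

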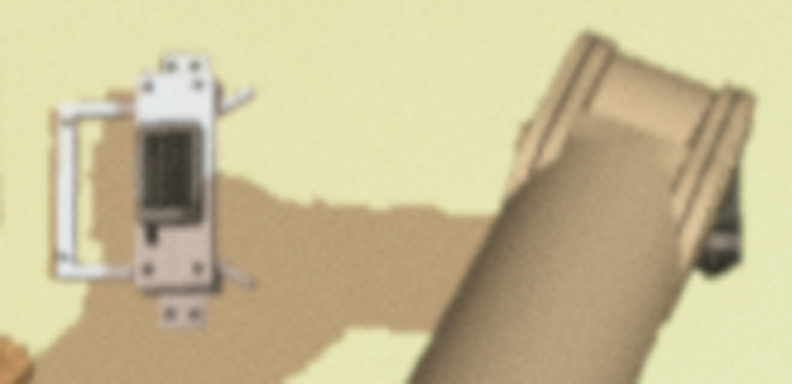

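```bash
cat >> h.py <<'E'
def wz(uv,z,info):
    x=(uv[0]-info["cx"])/info["fx"]; y=(uv[1]-info["cy"])/info["fy"]
    r=np.hypot(x,y); s=np.sin(r)/r if r>1e-9 else 1
    d=info["world_from_camera"][:3,:3]@np.array([x*s,-y*s,-np.cos(r)]); o=info["world_from_camera"][:3,3]
    return o+d*(z-o[2])/d[2]
E
python3 - <<'E'
from h import *
i=camera_info("wrist")
for p,z in(((215,277.5),.01),((300,277.5),.01),((215,268.5),0),((300,268.5),0)): print(np.round(wz(p,z,i)*1000,1))
s=cv2.imread("pics/side3.png")
for th in (70,80,90):show(plate("side",s,(212,180,273,222),th)[0])
# corner clicks in side crop (scale 386/63, 368/60)
for p in((531,66),(474,248),(655,260)): print(np.round(onz("side",((p[0]-400)/6.127+210-.4,p[1]/6.133+175-.4),.01)*1000,1))
E
```

```text
[ 551.6 -135.    10. ]
[550.5 -88.8  10. ]
[ 552.1 -136.1    0. ]
[550.8 -87.3   0. ]
centre mm [ 585.  -136.5] size [106.5 193.3] long axis deg 91.84
centre mm [ 585.3 -136.1] size [108.3 194.4] long axis deg 91.7
centre mm [ 585.5 -135.3] size [110.  195.7] long axis deg 92.04
[ 643.5 -186.6   10. ]
[635.9 -40.1  10. ]
[547.1 -45.8  10. ]
```

Call:
{"op": "play_rows", "data": {
  "rows": [
    [[3,-1.3,0],[0,0,0.8],50],
    [[3,-1.3,0],[0,0,0.8],50],
    [[1.8,-0.9,0],[0,0,0.4],50],
    [[0,0,0],[0,0,0],50],
    [[-6,0,0],[0,0,0],50],
    [[-10,0,0],[0,0,0],50],
    [[0,0,30],[0,0,0],50],
    [[-10,-50,50],[0,0,-8],50],
    [[0,-60,20],[0,0,-10],50],
    [[0,-60,0],[0,0,-10],50],
    [[0,-50,0],[0,0,-10],50],
    [[0,0,0],[0,0,-10],50]
  ]
}}

```text
clock: 7.18
position: [0.5217, -0.3369, 0.0972]
ee_rot: [0.924, 0.382, -0.001, 0.001]
ft_force: [-0.7, 1.3, 0.5]
grip_width: 0.587
```

```bash
python3 - <<'E'
from h import *
print(readout.get_obs()["position"],readout.get_obs()["ft_force"])
for n in("side","top"): cv2.imwrite(f"pics/{n}4.png",camera(n))
s=cv2.imread("pics/side4.png");t=cv2.imread("pics/top4.png")
cv2.imwrite("pics/t4.png",cv2.resize(t[135:250,135:300],None,fx=4.8,fy=4.8,interpolation=cv2.INTER_CUBIC))
for th in (100,115,130):show(plate("top",t,(225,150,300,200),th)[0])
for th in (70,80,90):show(plate("side",s,(212,180,290,222),th)[0])
E
```

```text
[ 0.52167263 -0.33694449  0.09715871] [-0.65033104  1.26796577  0.49746758]
centre mm [ 601.  -116.9] size [ 83.9 131.4] long axis deg 93.47
centre mm [ 601.5 -117.1] size [ 86.6 135.5] long axis deg 93.71
centre mm [ 601.3 -117. ] size [ 88.9 137.3] long axis deg 93.64
centre mm [ 601.1 -113.2] size [ 88.  144.2] long axis deg 93.91
centre mm [ 601.  -113.9] size [ 90.8 148.1] long axis deg 93.85
centre mm [ 601. -114.] size [ 92.8 150.6] long axis deg 93.82
```

View pics/t4.png

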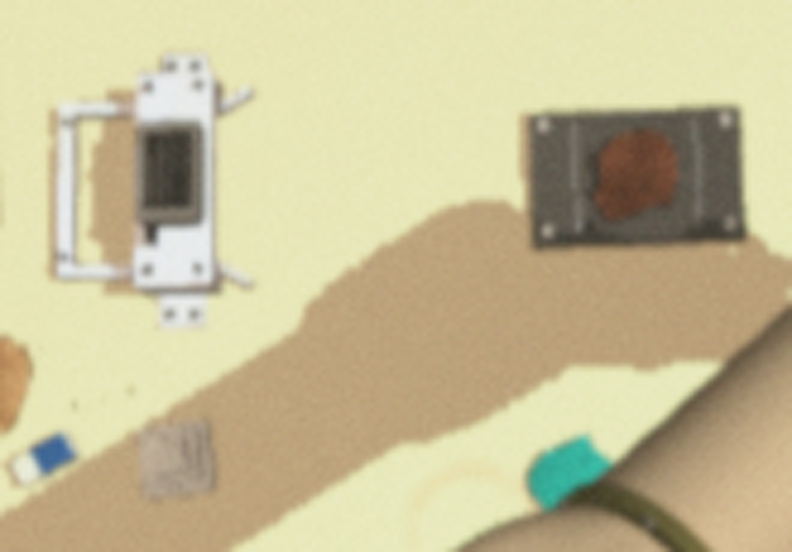

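```bash
python3 - <<'E'
from h import *
t=cv2.imread("pics/top0.png")
h=cv2.cvtColor(t,cv2.COLOR_BGR2HSV)
for lo,hi in(((105,120,60),(130,255,255)),((80,100,60),(98,255,255))):
    m=cv2.inRange(h,lo,hi); cs,_=cv2.findContours(m,0,1)
    for k in cs:
        if cv2.contourArea(k)>60:
            w=np.array([onz("top",p,.005)[:2]*1000 for p in k[:,0]]); print(k[:,0].mean(0).round(),w.min(0).round(),w.max(0).round())
print(readout.get_obs()["joint_pos"])
E
```

```text
[319. 179.] [ 562. -310.] [ 610. -253.]Traceback (most recent call last):
  File "<stdin>", line 8, in <module>
  File "h.py", line 8, in onz
    o,d=ray(n,uv,info); return o+d*(z-o[2])/d[2]
        ~~~^^^^^^^^^^^
  File "h.py", line 4, in ray
    i=info or camera_info(n); T=i["world_from_camera"]
              ~~~~~~~~~~~^^^
ValueError: time passes only in moves, steps and waits
```

Call:
{"op": "play_rows", "data": {
  "rows": [
    [[21.5,31,0],[0,0,-10.3],50],
    [[21.5,31,0],[0,0,-10.3],50],
    [[21.5,31,0],[0,0,-10.3],50],
    [[21.5,31,0],[0,0,-10.3],50],
    [[0,0,-30],[0,0,0],50],
    [[0,0,-30],[0,0,0],50],
    [[0,0,-15],[0,0,0],50],
    [[0,0,0],[0,0,0],50]
  ]
}}

```text
clock: 8.28
position: [0.6097, -0.2074, 0.0213]
ee_rot: [0.999, 0.04, -0.001, -0.0]
ft_force: [-0.3, -0.5, -0.5]
grip_width: 0.582
```

```bash
python3 - <<'E'
from h import *
o=readout.get_obs();print(o["position"],o["ft_force"],o["joint_pos"])
for n in("side","wrist"): cv2.imwrite(f"pics/{n}5.png",camera(n))
s=cv2.imread("pics/side5.png");w=cv2.imread("pics/wrist5.png")
cv2.imwrite("pics/c5.png",np.hstack([cv2.resize(w,(450,338)),cv2.resize(s[160:235,210:285],(338,338),interpolation=cv2.INTER_CUBIC)]))
E
```

```text
[ 0.60965549 -0.20737963  0.02131191] [-0.31656977 -0.46887627 -0.45452494] [-0.31608028  0.70010598  0.79385376  1.64255591 -0.56121174  1.04243315
  0.73266282]
```

View pics/c5.png

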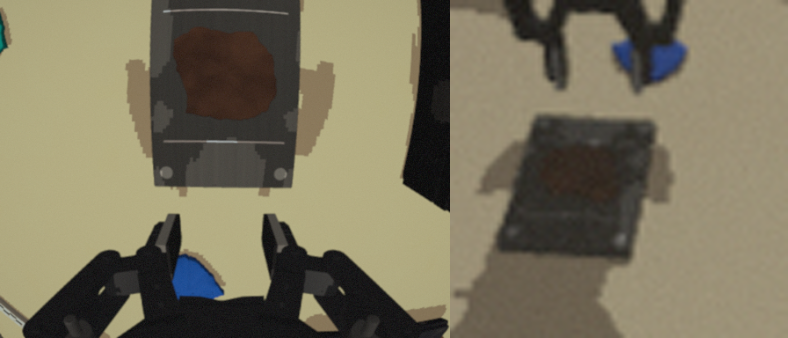

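```bash
python3 - <<'E'
from h import *
i=camera_info("wrist")
for p in((176.4,212.8),(333.4,213.9)): print(np.round(wz(p,.01,i)*1000,1))
E
```

```text
[ 565.6 -191.8   10. ]
[ 655.3 -185.5   10. ]
```

Call:
{"op": "play_rows", "data": {
  "rows": [
    [[-2,0,-9],[0,0,-0.9],50],
    [[0,0,-9],[0,0,0],50],
    [[0,0,0],[0,0,0],50]
  ]
}}

```text
clock: 8.75
position: [0.6077, -0.2077, 0.003]
ee_rot: [1.0, 0.031, -0.001, -0.0]
ft_force: [0.2, -0.3, 0.3]
grip_width: 0.582
```

Call:
{"op": "play_rows", "data": {
  "rows": [
    [[-0.2,4,0],[0,0,0],50],
    [[-0.2,3,0],[0,0,0],50],
    [[-0.1,2,0],[0,0,0],50],
    [[-0.1,2,0],[0,0,0],50],
    [[-0.1,2,0],[0,0,0],50],
    [[-0.2,3,0],[0,0,0],50],
    [[-0.2,4,0],[0,0,0],50],
    [[-0.3,5,0],[0,0,0],50],
    [[-0.3,5,0],[0,0,0],50],
    [[-0.3,5,0],[0,0,0],50],
    [[-0.2,3,0],[0,0,0],50],
    [[0,1,0],[0,0,0],50]
  ]
}}

```text
clock: 10.25
position: [0.6061, -0.1687, 0.0039]
ee_rot: [1.0, 0.031, 0.0, -0.0]
ft_force: [0.6, -2.0, 1.3]
grip_width: 0.58
```

```bash
python3 - <<'E'
from h import *
o=readout.get_obs();print(o["position"],o["ft_force"],o["ee_rot"])
i=camera_info("wrist");w=camera("wrist"); cv2.imwrite("pics/wrist6.png",w);np.save("w6.npy",i["world_from_camera"])
E
```

```text
[ 0.60607873 -0.16874995  0.00389832] [ 0.62244056 -1.96476553  1.26345753] [ 9.99512599e-01  3.12179226e-02  8.04982761e-05 -1.34438586e-05]
```

View pics/wrist6.png

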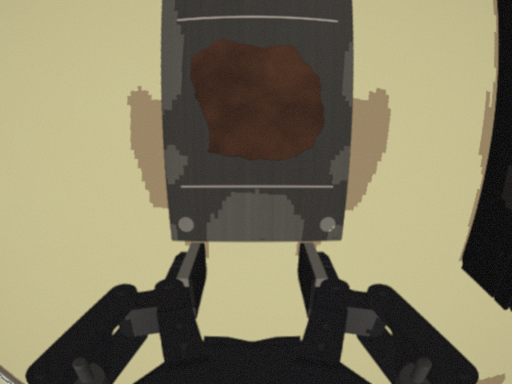

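Call:
{"op": "play_rows", "data": {
  "rows": [
    [[-0.1,2,0],[0,0,0],50],
    [[-0.2,4,0],[0,0,0],50],
    [[-0.3,6,0],[0,0,0],50],
    [[-0.3,6,0],[0,0,0],50],
    [[-0.3,6,0],[0,0,0],50],
    [[-0.4,6,0],[0,0,0],50],
    [[-0.3,6,0],[0,0,0],50],
    [[-0.3,6,0],[0,0,0],50],
    [[-0.3,6,0],[0,0,0],50],
    [[-0.4,6,0],[0,0,0],50],
    [[-0.3,6,0],[0,0,0],50],
    [[-0.3,6,0],[0,0,0],50]
  ]
}}

```text
clock: 11.8
position: [0.6025, -0.1026, 0.0038]
ee_rot: [1.0, 0.031, 0.0, -0.0]
ft_force: [0.6, -1.3, 0.4]
grip_width: 0.587
```

Call:
{"op": "play_rows", "data": {
  "rows": [
    [[-0.3,6,0],[0,0,0],50],
    [[-0.3,6,0],[0,0,0],50],
    [[-0.3,6,0],[0,0,0],50],
    [[-0.4,6,0],[0,0,0],50],
    [[-0.3,6,0],[0,0,0],50],
    [[-0.3,5,0],[0,0,0],50],
    [[-0.2,3,0],[0,0,0],50],
    [[-0.1,2,0],[0,0,0],50],
    [[0,0,0],[0,0,0],50]
  ]
}}

```text
clock: 12.92
position: [0.6003, -0.0627, 0.0038]
ee_rot: [1.0, 0.031, -0.0, -0.0]
ft_force: [0.2, 1.1, -0.0]
grip_width: 0.582
```

```bash
python3 - <<'E'
from h import *
o=readout.get_obs();print(o["position"],o["ft_force"],o["ee_rot"])
w=camera("wrist"); cv2.imwrite("pics/wrist7.png",w)
t=camera("top");s=camera("side");cv2.imwrite("pics/top7.png",t);cv2.imwrite("pics/side7.png",s)
cv2.imwrite("pics/c7.png",np.hstack([cv2.resize(t[135:215,135:255],(480,320),interpolation=cv2.INTER_CUBIC),cv2.resize(s[190:310,170:290],(320,320),interpolation=cv2.INTER_CUBIC)]))
E
```

```text
[ 0.60028498 -0.06271322  0.0038071 ] [ 0.19765036  1.1486919  -0.02086473] [ 9.99513326e-01  3.11943049e-02 -3.03030777e-05 -1.59956749e-04]
```

View pics/wrist7.png

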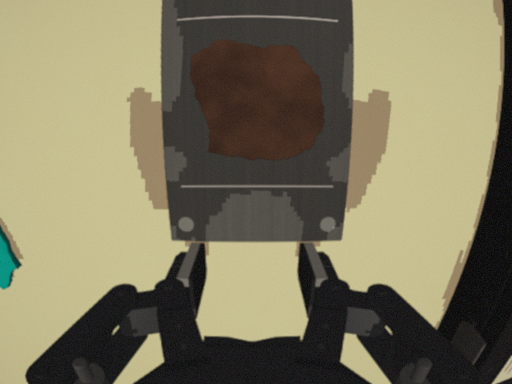

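View pics/c7.png

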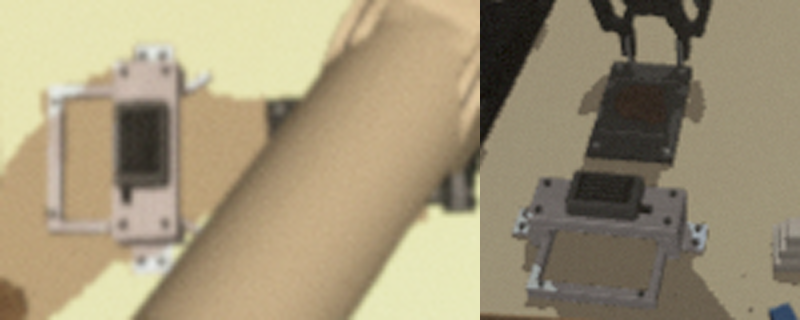

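```bash
python3 - <<'E'
from h import *
s=cv2.imread("pics/side7.png")
k=2.667
def S(u,v,z): return np.round(onz("side",(u/k+170-.3,v/k+190-.3),z)*1000,1)
a,b=S(585,156,.01),S(672,163,.01); print("front",a,b,(a+b)/2)
print("beam near top",S(537,178,.042),S(686,191,.042)," far-edge",S(527,221,.042),S(683,241,.042))
print("feet outer",S(514,232,.006),S(708,240,.006))
print("stop outer top",S(528,292,.014),S(656,303,.014))
for th in (60,70,80):show(plate("side",s,(200,208,250,256),th)[0])
print("top front far corner",np.round(onz("top",(267/4+135-.4,100/4+135-.4),.01)*1000,1), "mouth far tip",np.round(onz("top",(210/4+135-.4,74/4+135-.4),.014)*1000,1))
w=cv2.imread("pics/wrist7.png");i=camera_info("wrist")
for p in((171,240),(344,241),(162,60),(353,60)): print(np.round(wz(p,.01,i)*1000,1))
cv2.imwrite("pics/s7.png",cv2.resize(s[195:310,175:275],None,fx=5.2,fy=5.2,interpolation=cv2.INTER_CUBIC))
E
```

```text
front [159.8  16.3  10. ] [76.5 12.  10. ] [118.15  14.15  10.  ]
beam near top [215.   83.8  42. ] [81.8 77.6 42. ]  far-edge [226.4 137.2  42. ] [ 93.8 137.3  42. ]
feet outer [231.8 121.3   6. ] [ 57.4 101.3   6. ]
stop outer top [223.5 192.5  14. ] [116.5 185.5  14. ]
centre mm [592.7  16.4] size [ 94.  200.7] long axis deg 94.04
centre mm [591.2  16.4] size [ 98.7 200.4] long axis deg 94.41
centre mm [591.1  16.6] size [100.6 200.2] long axis deg 94.77
top front far corner [635.1  90.8  10. ] mouth far tip [653.8 136.1  14. ]
[556.9 -53.5  10. ]
[647.4 -48.6  10. ]
[552.2  36.1  10. ]
[640.   42.1  10. ]
```

View pics/s7.png

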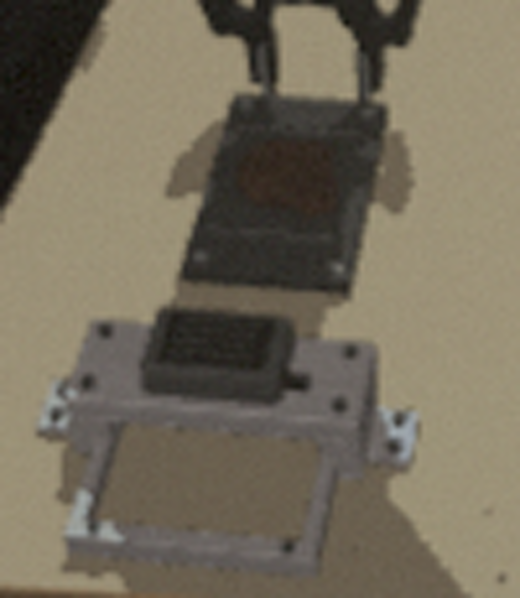

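Call:
{"op": "play_rows", "data": {
  "rows": [
    [[-0.1,2,0],[0,0,0],50],
    [[-0.2,4,0],[0,0,0],50],
    [[-0.4,6,0],[0,0,0],50],
    [[-0.4,6,0],[0,0,0],50],
    [[-0.4,6,0],[0,0,0],50],
    [[-0.4,6,0],[0,0,0],50],
    [[-0.3,6,0],[0,0,0],50],
    [[-0.4,6,0],[0,0,0],50],
    [[-0.4,6,0],[0,0,0],50],
    [[-0.2,4,0],[0,0,0],50],
    [[-0.1,2,0],[0,0,0],50],
    [[0,0,0],[0,0,0],50]
  ]
}}

```text
clock: 14.58
position: [0.5971, -0.0088, 0.0039]
ee_rot: [1.0, 0.031, 0.0, -0.0]
ft_force: [0.4, -0.8, -0.2]
grip_width: 0.582
```

```bash
python3 - <<'E'
from h import *
o=readout.get_obs();print(o["position"],o["ft_force"],o["ee_rot"])
w=camera("wrist"); cv2.imwrite("pics/wrist8.png",w)
s=camera("side");cv2.imwrite("pics/side8.png",s);t=camera("top");cv2.imwrite("pics/top8.png",t)
cv2.imwrite("pics/s8.png",np.hstack([cv2.resize(s[195:310,175:275],(400,460),interpolation=cv2.INTER_CUBIC),cv2.resize(t[135:215,135:215],(400,460),interpolation=cv2.INTER_CUBIC)]))
E
```

```text
[ 0.59705295 -0.00875468  0.00387326] [ 0.35494639 -0.7561817  -0.19743584] [ 9.99513271e-01  3.11961993e-02  3.73048938e-05 -1.28007281e-04]
```

View pics/s8.png

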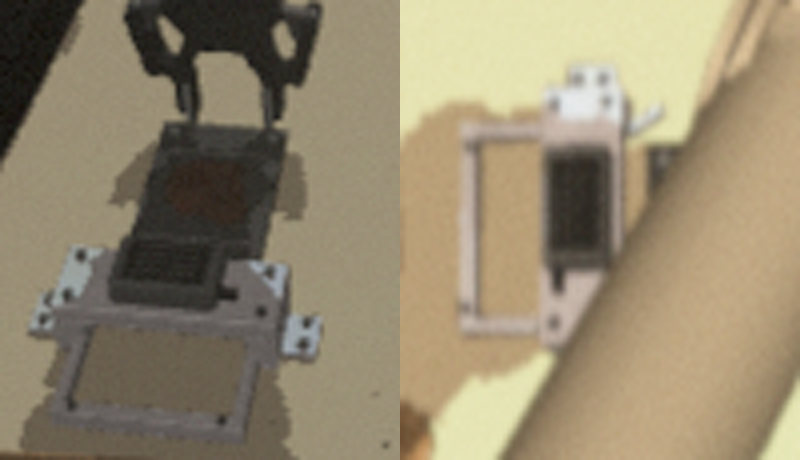

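View pics/wrist8.png

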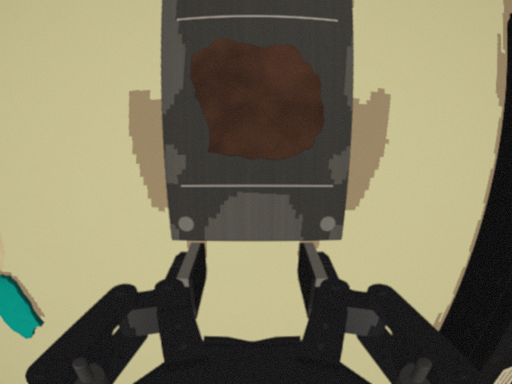

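```bash
python3 - <<'E'
from h import *
def T(u,v,z): return onz("top",((u-400)/5+135-.4,v/5.75+135-.4),z)*1000
o=np.array([585.5,177]);a=np.radians(93.6);ex=np.array([np.cos(a),np.sin(a)]);ey=np.array([-ex[1],ex[0]])
for nm,p in(("plate far front corner",T(647,145,.01)),("rail inner far",T(480,140,.014)),("rail inner far2",T(538,137,.014)),("mouth tip",T(663,106,.014)),("mouth root inner",T(630,128,.014)),("rail inner near",T(480,317,.014)),("rail near2",T(535,319,.014))):
    d=p[:2]-o; print(nm,p.round(1),"bridge",(d@ex).round(1),(d@ey).round(1))
E
```

```text
plate far front corner [632.8 145.3  10. ] bridge -34.6 -45.2
rail inner far [631.6 249.4  14. ] bridge 69.4 -50.6
rail inner far2 [634.4 213.2  14. ] bridge 33.1 -51.0
mouth tip [654.1 135.8  14. ] bridge -45.4 -65.8
mouth root inner [641.1 155.9  14. ] bridge -24.6 -54.1
rail inner near [533.5 242.8  14. ] bridge 69.0 47.7
rail near2 [533.4 208.7  14. ] bridge 34.9 50.0
```

Call:
{"op": "play_rows", "data": {
  "rows": [
    [[-0.1,2,0],[0,0,0],50],
    [[-0.2,4,0],[0,0,0],50],
    [[-0.3,5,0],[0,0,0],50],
    [[-0.3,5,0],[0,0,0],50],
    [[-0.3,5,0],[0,0,0],50],
    [[-0.3,5,0],[0,0,0],50],
    [[-0.3,5,0],[0,0,0],50],
    [[-0.4,5,0],[0,0,0],50],
    [[-0.3,5,0],[0,0,0],50],
    [[-0.3,5,0],[0,0,0],50],
    [[-0.3,5,0],[0,0,0],50],
    [[-0.3,5,0],[0,0,0],50]
  ]
}}

```text
clock: 16.23
position: [0.5936, 0.0473, 0.0039]
ee_rot: [1.0, 0.031, 0.0, -0.0]
ft_force: [-0.2, -2.7, 0.9]
grip_width: 0.584
```

Call:
{"op": "play_rows", "data": {
  "rows": [
    [[-0.3,5,0],[0,0,0],50],
    [[-0.3,5,0],[0,0,0],50],
    [[-0.3,5,0],[0,0,0],50],
    [[-0.4,5,0],[0,0,0],50],
    [[-0.3,5,0],[0,0,0],50],
    [[-0.3,4,0],[0,0,0],50],
    [[-0.2,3,0],[0,0,0],50],
    [[-0.1,2,0],[0,0,0],50],
    [[0,0,0],[0,0,0],50]
  ]
}}

```text
clock: 17.35
position: [0.5914, 0.0813, 0.0038]
ee_rot: [1.0, 0.031, -0.0, -0.0]
ft_force: [-0.0, -0.2, -0.3]
grip_width: 0.587
```

```bash
python3 - <<'E'
from h import *
o=readout.get_obs();print(o["position"],o["ft_force"],o["ee_rot"])
w=camera("wrist"); cv2.imwrite("pics/wrist9.png",w)
s=camera("side");cv2.imwrite("pics/side9.png",s);t=camera("top");cv2.imwrite("pics/top9.png",t)
cv2.imwrite("pics/s9.png",np.hstack([cv2.resize(s[205:305,175:262],(400,460),interpolation=cv2.INTER_CUBIC),cv2.resize(t[135:215,135:215],(400,460),interpolation=cv2.INTER_CUBIC)]))
E
```

```text
[0.59139281 0.08129278 0.00380525] [-0.03757594 -0.22654337 -0.25741752] [ 9.99513339e-01  3.11940751e-02 -8.90772755e-06 -1.24972107e-04]
```

View pics/s9.png

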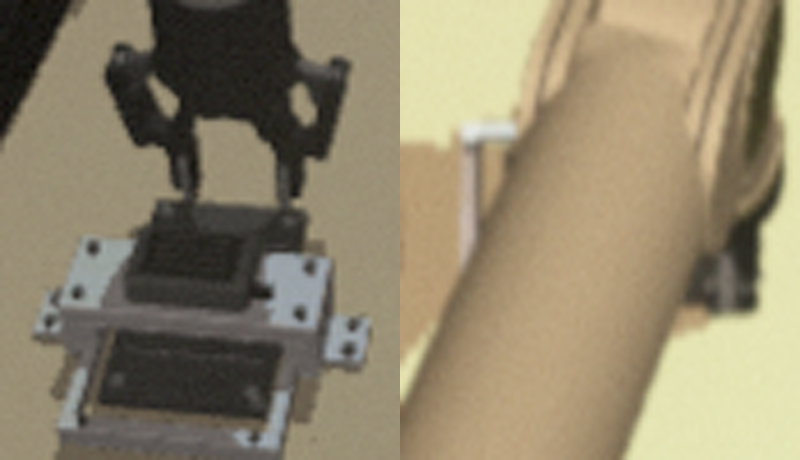

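View pics/wrist9.png

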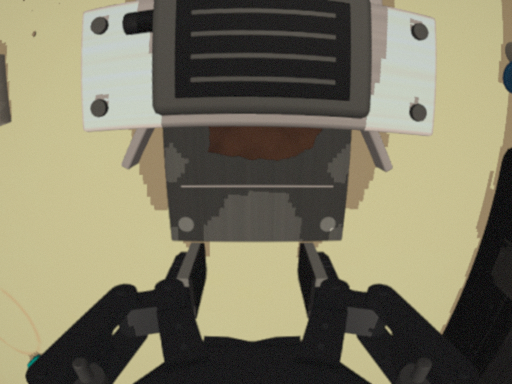

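Call:
{"op": "play_rows", "data": {
  "rows": [
    [[-0.1,2,0],[0,0,0],50],
    [[-0.2,3,0],[0,0,0],50],
    [[-0.2,3,0],[0,0,0],50],
    [[-0.1,2,0],[0,0,0],50],
    [[-0.1,1,0],[0,0,0],50],
    [[0,0,0],[0,0,0],50]
  ]
}}

```text
clock: 18.25
position: [0.5907, 0.0923, 0.0038]
ee_rot: [1.0, 0.031, -0.0, -0.0]
ft_force: [0.7, -0.4, 0.4]
grip_width: 0.586
```

Call:
{"op": "play_rows", "data": {
  "rows": [
    [[-0.1,1,0],[0,0,0],50],
    [[0,1,0],[0,0,0],50]
  ]
}}

```text
clock: 18.5
position: [0.5906, 0.0939, 0.0039]
ee_rot: [1.0, 0.031, 0.0, 0.0]
ft_force: [-0.7, -1.3, 0.4]
grip_width: 0.584
```

Call:
{"op": "play_rows", "data": {
  "rows": [
    [[-0.1,1,0],[0,0,0],50],
    [[0,1,0],[0,0,0],50]
  ]
}}

```text
clock: 18.75
position: [0.5905, 0.0961, 0.0039]
ee_rot: [1.0, 0.031, 0.0, -0.0]
ft_force: [-0.6, -1.5, -0.1]
grip_width: 0.584
```

Call:
{"op": "play_rows", "data": {
  "rows": [
    [[-0.1,1,0],[0,0,0],50],
    [[0,0,0],[0,0,0],50]
  ]
}}

```text
clock: 19.0
position: [0.5904, 0.0969, 0.0039]
ee_rot: [1.0, 0.031, 0.0, 0.0]
ft_force: [0.7, -1.7, -0.1]
grip_width: 0.586
```

Call:
{"op": "play_rows", "data": {
  "rows": [
    [[0,1,0],[0,0,0],50],
    [[0,0,0],[0,0,0],50]
  ]
}}

```text
clock: 19.25
position: [0.5904, 0.097, 0.0038]
ee_rot: [1.0, 0.031, -0.0, 0.001]
ft_force: [-0.7, -5.3, 1.0]
grip_width: 0.589
```

```bash
python3 - <<'E'
from h import *
o=readout.get_obs();print(o["position"],o["ft_force"])
s=camera("side");cv2.imwrite("pics/side10.png",s)
cv2.imwrite("pics/s10.png",cv2.resize(s[230:305,175:262],None,fx=8,fy=8,interpolation=cv2.INTER_CUBIC))
E
```

```text
[0.59037436 0.09704153 0.00383166] [-0.65429712 -5.34731897  0.976577  ]
```

View pics/s10.png

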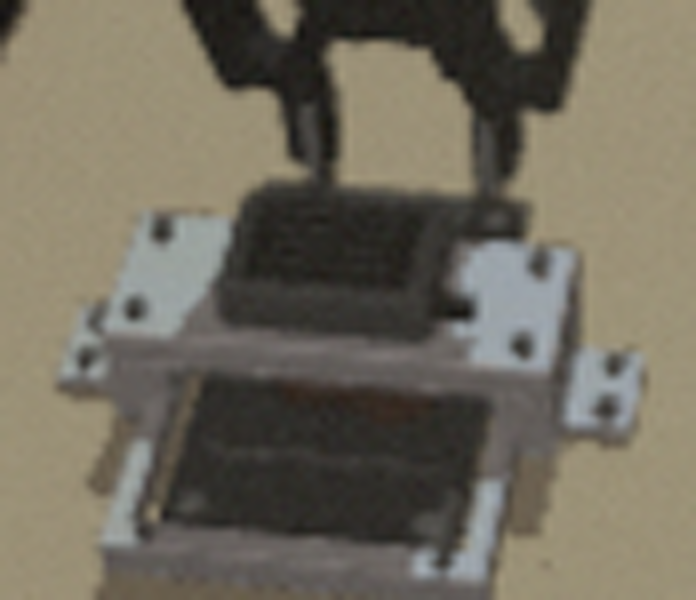

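Call:
{"op": "play_rows", "data": {
  "rows": [
    [[0,1,0],[0,0,0],50],
    [[0,0,0],[0,0,0],50]
  ]
}}

```text
clock: 19.55
position: [0.5903, 0.0972, 0.0038]
ee_rot: [1.0, 0.03, -0.0, 0.001]
ft_force: [-1.3, -7.4, -0.4]
grip_width: 0.586
```

Call:
{"op": "play_rows", "data": {
  "rows": [
    [[0,1,0],[0,0,0],50],
    [[0,0,0],[0,0,0],50]
  ]
}}

```text
clock: 19.8
position: [0.5902, 0.0973, 0.0038]
ee_rot: [1.0, 0.03, -0.0, 0.001]
ft_force: [-1.3, -9.8, 0.7]
grip_width: 0.585
```

```bash
python3 - <<'E'
from h import *
o=readout.get_obs();print(o["position"],o["ft_force"],o["torque"],o["ee_rot"])
s=camera("wrist");cv2.imwrite("pics/wrist11.png",s)
cv2.imwrite("pics/s11.png",cv2.resize(s[100:280,120:400],None,fx=2.8,fy=2.8,interpolation=cv2.INTER_CUBIC))
E
```

```text
[0.59020591 0.09732559 0.00381508] [-1.33578273 -9.82825189  0.68124968] [-2.09169672  0.27928504 -0.00368034] [ 9.99546397e-01  3.00826820e-02 -2.24083809e-04  1.40769066e-03]
```

View pics/s11.png

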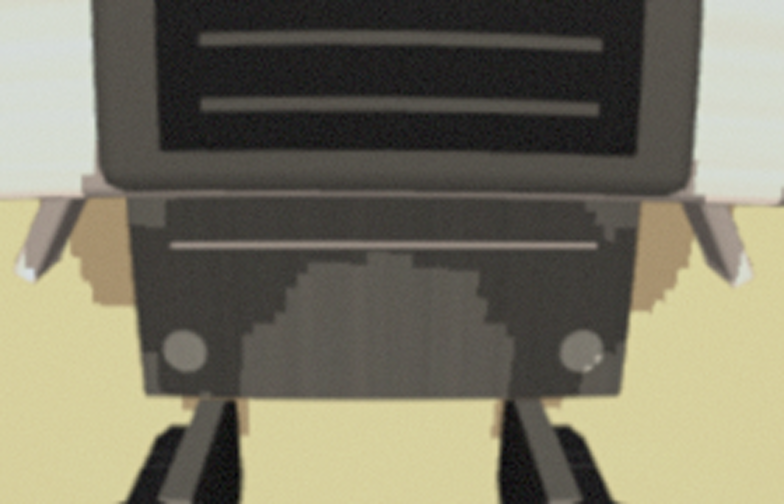

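Call:
{"op": "play_rows", "data": {
  "rows": [
    [[0,1,0],[0,0,0],50],
    [[0,1,0],[0,0,0],50],
    [[0,0,0],[0,0,0],50],
    [[0,-3,0],[0,0,0],50],
    [[0.2,-4,0],[0,0,0],50],
    [[0.4,-6,0],[0,0,0],50],
    [[1,-15,0],[0,0,0],50],
    [[1,-20,0],[0,0,0],50],
    [[0,0,20],[0,0,0],50],
    [[0,-20,40],[0,0,0],50],
    [[0,-40,45],[0,0,0],50],
    [[0,-40,45],[0,0,0],50]
  ]
}}

```text
clock: 21.35
position: [0.593, -0.047, 0.1566]
ee_rot: [1.0, 0.031, 0.001, -0.0]
ft_force: [0.8, -0.5, -0.1]
grip_width: 0.587
```

Call:
{"op": "play_rows", "data": {
  "rows": [
    [[-20,-50,20],[0,0,0],50],
    [[-20,-55,10],[0,0,0],50],
    [[-10,-55,0],[0,0,0],50],
    [[-10,-55,0],[0,0,0],50],
    [[0,0,0],[0,0,0],50]
  ]
}}

```text
clock: 21.98
position: [0.5305, -0.2668, 0.1856]
ee_rot: [1.0, 0.027, 0.001, 0.001]
ft_force: [0.5, 0.2, 0.5]
grip_width: 0.585
```

```bash
python3 - <<'E'
from h import *
o=readout.get_obs();print(o["position"],o["ft_force"])
s=camera("side");cv2.imwrite("pics/side12.png",s);t=camera("top");cv2.imwrite("pics/top12.png",t)
cv2.imwrite("pics/s12.png",np.hstack([cv2.resize(s[215:305,175:262],(400,414),interpolation=cv2.INTER_CUBIC),cv2.resize(t[140:210,135:205],(400,414),interpolation=cv2.INTER_CUBIC)]))
E
```

```text
[ 0.53045885 -0.26682519  0.18561188] [0.54370968 0.215528   0.5032169 ]
```

View pics/s12.png

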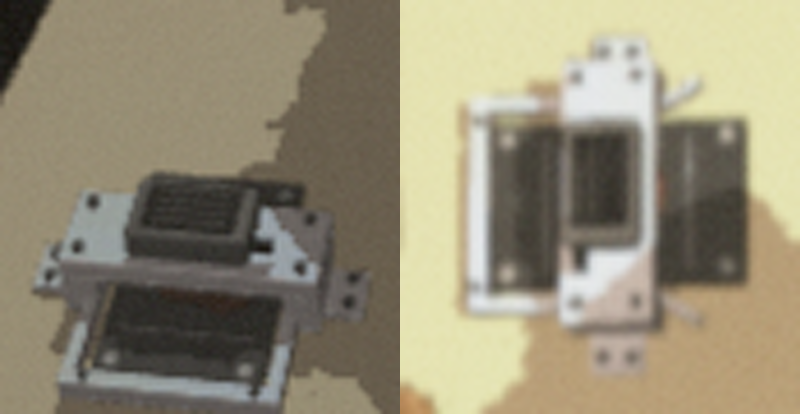

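View pics/top12.png

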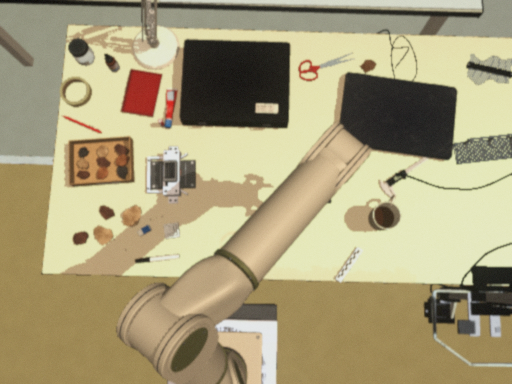

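```bash
python3 - <<'E'
from h import *
def T(u,v,z): return onz("top",((u-400)/5.714+135-.4,v/5.914+140-.4),z)[:2]*1000
o=np.array([585.5,177]);a=np.radians(93.6);ex=np.array([np.cos(a),np.sin(a)]);ey=np.array([-ex[1],ex[0]])
for p in((747,118),(745,284)):
    d=T(*p,.01)-o; print((d@ex).round(1),(d@ey).round(1))
print(manip.hand_in())
E
```

```text
-70.2 -44.9
-68.0 45.1
the job is handed in; nothing more can be done
None
```

The plate is against the end stop, the sherd rode along on it, and I handed the job in at about 22 s with the hand clear.

- **Lining up:** I nudged the plate into line from its robot-side long edge with two fingers, until it was turned to match the bridge.
- **Pushing in:** I then pushed it squarely from the rear with two fingers, through the mouth and under the beam. It stopped at the end stop, where I pressed with 10 N or a little more. The hand then backed straight off before rising.

**Last checks**
- **Position:** In the top and side pictures the front edge sits flush against the stop. The rear corners measured at bridge x = -70.2 and -68.0 mm (expected -70) and y = -44.9 and +45.1 mm, so the plate is centred in the passage. The 2 mm difference between the corners, about 1.4°, is close to what my pixel readings and the 2 mm calibration can resolve, so squareness is only confirmed to about that.
- **Sherd:** In the wrist pictures taken during the push it held its place on the plate. At the end it is mostly hidden under the beam, with only parts showing. I felt no scraping: the force stayed under 3 N until the plate met the stop.
- **Other things:** The hand was kept clear of the blue and turquoise look-alikes and the listed bystanders. I did not measure their positions again, and in the last top picture the arm hides some of them.
- **Disagreement:** The wrist camera read plate positions about 3 to 5 mm off the top camera. I therefore judged the plate against the bridge within the top camera only.

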